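Lay out a key machine's spindle parts along the bearing bed

ROBOT

A 6-joint arm with a two-finger parallel gripper is mounted at the origin on the work surface. World frame = base frame: x ahead of the robot, y to its left, z up, the work surface at z = 0. Lengths are in m, angles in rad, forces in N, time in s.
With the tool pointing down it reaches from about 0.25 to 0.725 m from the base axis. Payload 4 kg.
Tool frame: the origin (TCP) lies midway between the tips of the shut fingers; the grasp point (between the pads) lies 19 mm behind it; z points along the fingers, y is the line along which they close (so a half turn about z gives the same grasp; the last joint's range is limited). The gripper opens to 85 mm and grips with 20 to 120 N. Pads are 22 mm wide; open, the fingers measure 114 mm over their backs; the gripper's body (76 mm by 85 mm) begins 54 mm behind the grasp point. The pads swing forward as they close: fully open they stand 13 mm farther back than shut.
Start: joints at [1.165, 0.241, 0.005, 1.335, 0, 1.571], TCP at [0.197, 0.459, 0.231] pointing down, gripper open.
Joint ranges: [-2.72, 2.72], [-1.05, 1.87], [-1.09, 1.28], [-1.99, 2.15], [-1.42, 1.44], [-3.14, 3.14]. Speed limits (rad/s): [2.79, 2.79, 3.14, 3.14, 3.14, 3.14].

INTERFACE

Orientations are given as a rotation vector (axis times angle).
In Python, from bench import ctrl gives the robot as it stands. The module is installed in compiled form; this text tells all that it offers.
- The arm moves only by the shell command python3 -m creep 'ROWS' [FORCE]. ROWS is JSON, a list that holds one entry, the list of rows, each a list of 7 numbers: the closure, from 0 (fully open) to 1 (shut), then the shift along the tool's x, y, z in m, then the turn, a rotation vector about the tool's x, y, z in degrees. A call has exactly 10 rows; each row shifts and turns the commanded pose from where the row before left it, along the tool's axes as they then stand; what a row does not reach is not made up. A row lasts 1/10 s, in which the tool goes at most 50 mm and 8.59 degrees, less where a joint would pass 70% of its speed; a pose out of reach is approached as far as the arm can. A call is refused whole if a number of a shift passes 0.05 or a number of a turn 8.59, either way. A call with a gripper value outside its range is refused whole. The fingers move at their own pace and stop on an object; FORCE is the grip in N (left out, the last holds). Time passes only in rows, so rows that do not move let the fingers close, or fill a call up. It gives the time, the measured TCP pose, the force, the opening and the grip force at its end, in the units of the state.
- ctrl.sense(): the state, without advancing time (a new reading comes with each control period).
- ctrl.read_camera(name): name is "scene" or "top" or "wrist"; returns a dict with "image" (400x640x3 uint8, red, green, blue), "camera_matrix" (3x3 intrinsics, pixels), "camera_from_world" (4x4, takes a point from world to camera coordinates); the wrist camera has in their place "hand_eye" (4x4, takes a point from camera to tool coordinates, whose origin is the TCP and whose axes are the flange's). Camera axes: x right, y down, z forward; pixel columns grow to the right and rows downward; lengths in m; the calibration is good to about 2 mm. A picture is of the moment at which its call begins: read the wrist's pose just before it. There is no depth.
- ctrl.close_job(): hands the job in; it is judged then, once.
Trained networks look in the newest picture that a camera, given by its name, has taken for a name from the list of things; names that differ only in an ending like _2 or _b are one class to them, and where a whole thing is asked for, a point or a joint stands for the part that bears it (a point fixed in the world has none). Each returns a list of dicts, best first, with "score" (0 to 1); they miss things now and then, are a little off and sometimes report something else, mostly with a low value. They report only what shows in the picture. A call takes as long as a camera call. They do not tell look-alikes from the thing itself.
- ctrl.look_for(camera, label): "uv" ([column, row] in pixels, amid what is visible of it).
- ctrl.trace(camera, label): "pixels" (400x640 bool, what is visible of it) and "uv" ([column, row] in pixels, amid what is visible of it).
The state is a dict: "t": time; "joint_positions": joint angles; "qd": joint speeds; "joint_torque": joint torques, N m; "eef_pos": TCP position; "tcp_rot": TCP orientation; "force": force on the tool from outside, world axes, zero at the start; "moment": the same for the moment, N m; "finger_gap": opening from 0.0 (shut) to 1.0 (fully open); "gripper_force": force on a finger pad.
Only numpy, scipy, OpenCV 4.12 (cv2) and the standard library are available. Lean on these libraries where they do the work, as an engineer would, in place of code of your own. Each camera call takes 0.05 s, during which the arm holds its last target. There are 200 camera calls.

TASK

Lay out the spindle parts on the bearing bed in the order they will go onto the shaft: the grooved pulley midway between the two bearing blocks with the large collar centred flat on top of it, and the toothed cutter wheel, boss upwards, in the middle of the free end of the bed beyond the block with the oil cup, with the small collar centred flat on top of its boss. Stand the knurled thumbscrew, head down, in the middle of the bed's other free end. Let go of everything.

Things in the scene. Friction and masses are not known exactly. Their poses are not given: they have to be found in the camera images.
- bed: Bearing bed: a flat aluminium plate fixed to the bench, 76 (x) by 460 (y) by 12 mm thick; its top carries the parts. Origin: centre of its underside; x across it, y along its length, z up. The two bearing blocks stand on it on its long centre line, 85 mm either side of the middle, and leave a 140 mm free gap between them and a 130 mm free length at either end: those ends' middles lie on the centre line 165 mm from the bed's middle. The bed starts turned up to 0.2 rad.
- cup_block: Bearing block with a brass oil cup on top: grey casting fixed on the bed, foot 64 (x) by 30 (y) mm, rounded top 48 mm high, the cup (20 mm across) reaching 62 mm above the bed. Origin: centre of its underside, on the bed's top; axes parallel to the bed's. It may stand at the +y or the -y place of the bed.
- plain_block: Bearing block without an oil cup: otherwise the same grey casting, 48 mm high, fixed on the bed's other block place. Origin: centre of its underside, on the bed's top; axes parallel to the bed's.
- pulley: Grooved belt pulley: dark steel disc 58 mm in diameter, 28 mm high, a V-groove round its middle (46 mm at the bottom), flat top and underside, no hole. Loose; starts on the bench the same way up as described; origin: centre of its underside, z up through its axis. Grip across its diameter. About 0.16 kg.
- cutter: Toothed cutter wheel: steel disc 64 mm over the teeth and 8 mm thick, lying flat, with a round boss 36 mm in diameter on top up to 30 mm above the underside, its top flat with a small dark dot at the centre. Loose; starts on the bench the same way up as described; origin: centre of its underside, z up through its axis. Grip the boss, with the fingertips above the disc. About 0.22 kg.
- large_collar: Large collar: steel ring 50 mm outside, 22 mm bore, 18 mm high, lying flat. Loose; starts on the bench the same way up as described; origin: centre of its underside, z up through its axis. Grip across its outside. About 0.14 kg.
- small_collar: Small collar: steel ring 30 mm outside, 12 mm bore, 18 mm high, lying flat. Loose; starts on the bench the same way up as described; origin: centre of its underside, z up through its axis. Grip across its outside. About 0.06 kg.
- thumbscrew: Knurled thumbscrew standing on its head: head 34 mm in diameter and 14 mm high below, plain threaded shank 12 mm in diameter standing up from it to 48 mm. Loose; starts on the bench the same way up as described; origin: centre of its underside, z up through its axis. Grip the shank. About 0.1 kg.
Things that resemble listed ones, but are neither listed nor needed, are in the scene too. What is shaped like the cutter but red or turquoise is not meant.

How it is judged:
By the outcome, as a careful person would: the job done as asked, in the order asked, and still so for the second after the job is handed in, with the robot touching nothing.
It also fails if it takes over 106 s, if anything falls off the work surface, if the arm or the gripper's body presses on something with over 40 N, if the wrist force passes 120 N, or if a joint passes its speed limit or range.

## Working session

There is one attempt and no reset: what is moved stays moved. The work goes in short steps, Python scripts to look and compute and a shell command to move; the robot and the scene stay as the last step left them, time stands still between calls to the robot, and variables do not carry over. Pictures are saved under pics/ and viewed, at most 14 in all, crops included, and the job is handed in when it is done.

```bash
mkdir -p pics; cat > h.py <<'E'
import numpy as np, cv2
from scipy.spatial.transform import Rotation as R
from bench import ctrl
def cam(name):
    s=ctrl.sense(); c=ctrl.read_camera(name); K=np.array(c["camera_matrix"])
    if name=="wrist":
        T=np.eye(4);T[:3,:3]=R.from_rotvec(s["tcp_rot"]).as_matrix();T[:3,3]=s["eef_pos"]
        W=T@np.array(c["hand_eye"])
    else: W=np.linalg.inv(np.array(c["camera_from_world"]))
    return c["image"],K,W
def ray(uv,z,K,W):
    d=W[:3,:3]@np.linalg.solve(K,[uv[0],uv[1],1]); o=W[:3,3]
    return (o+d*(z-o[2])/d[2])
def proj(p,K,W):
    q=np.linalg.inv(W)@np.append(p,1); q=K@q[:3]; return q[:2]/q[2]
def save(n,im): cv2.imwrite("pics/"+n,np.ascontiguousarray(im[:,:,::-1]))
E
python3 - <<'E'
from h import *
H=dict(bed=.012,cup_block=.05,plain_block=.055,pulley=.028,cutter=.03,large_collar=.018,small_collar=.018,thumbscrew=.048)
s=ctrl.sense();print(s["t"],s["eef_pos"],s["tcp_rot"])
for c in("top","scene"):
    im,K,W=cam(c);save(c+"0.png",im);print(c,W[:3,3])
    for n,z in H.items():
        print(n,[(round(d["score"],2),np.round(d["uv"]).astype(int).tolist(),np.round(ray(d["uv"],z,K,W)[:2],3).tolist()) for d in ctrl.look_for(c,n)[:5]])
E
```

```text
0.0 [0.19714871 0.45881978 0.23041952] [-0.63298734 -3.07676225  0.00313937]
top [0.48068825 0.00771183 1.12331152]
bed [(0.9, [302, 263], [0.46, 0.031]), (0.66, [267, 268], [0.447, 0.113])]
cup_block [(0.77, [341, 259], [0.471, -0.058]), (0.22, [310, 172], [0.671, 0.015])]
plain_block [(0.87, [269, 265], [0.454, 0.105])]
pulley [(0.84, [311, 174], [0.67, 0.014])]
cutter [(0.97, [440, 162], [0.706, -0.295]), (0.91, [401, 185], [0.647, -0.2]), (0.89, [348, 125], [0.79, -0.073]), (0.7, [438, 219], [0.568, -0.288])]
large_collar [(0.83, [167, 252], [0.479, 0.347])]
small_collar [(0.47, [236, 177], [0.66, 0.193])]
thumbscrew [(0.73, [469, 263], [0.467, -0.351])]
scene [ 1.22412722 -0.14326463  0.91935049]
bed [(0.56, [305, 166], [0.472, 0.013]), (0.19, [394, 209], [0.654, 0.188])]
cup_block [(0.62, [278, 163], [0.479, -0.056])]
plain_block [(0.54, [341, 148], [0.473, 0.106])]
pulley [(0.61, [324, 225], [0.668, 0.013])]
cutter [(0.97, [229, 242], [0.663, -0.202]), (0.94, [294, 286], [0.8, -0.085]), (0.78, [189, 221], [0.585, -0.283]), (0.57, [190, 275], [0.724, -0.294]), (0.19, [275, 165], [0.467, -0.062])]
large_collar [(0.82, [425, 146], [0.488, 0.333])]
small_collar [(0.46, [394, 212], [0.664, 0.184])]
thumbscrew [(0.76, [149, 196], [0.507, -0.364]), (0.62, [276, 165], [0.484, -0.062]), (0.44, [305, 164], [0.499, 0.008])]
```

View pics/top0.png

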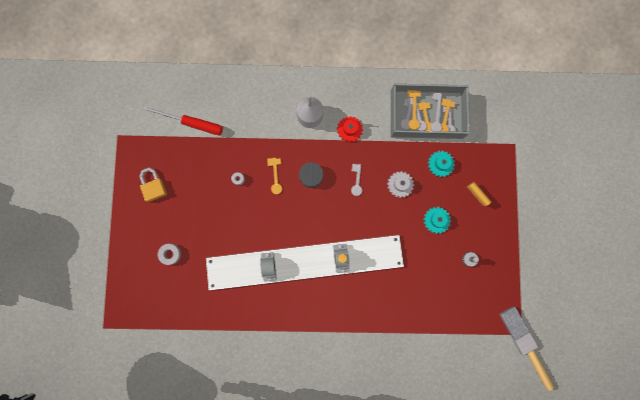

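View pics/scene0.png

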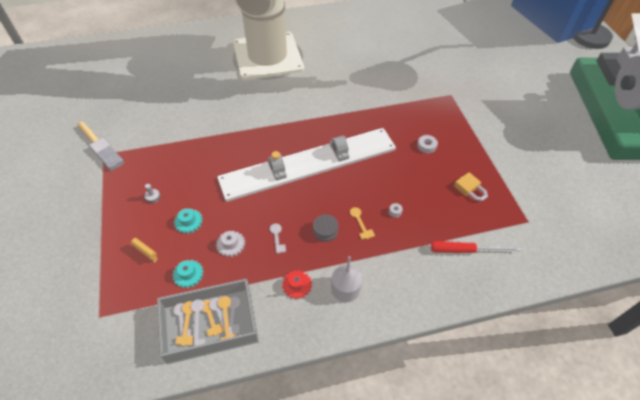

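Cutter candidates in the top view: grey (401,185), turquoise (440,162) and (438,219), red (349,128). The grey steel one fits. I'll confirm it in a crop while fitting the bed.

```bash
python3 - <<'E'
from h import *
im,K,W=cam("top")
c=cv2.resize(im[100:290,360:500],None,fx=4,fy=3.1,interpolation=cv2.INTER_CUBIC)
c=cv2.resize(im[130:250,330:490],None,fx=4,fy=4,interpolation=cv2.INTER_CUBIC);save("crop.png",c)
hsv=cv2.cvtColor(im,cv2.COLOR_RGB2HSV)
m=((hsv[...,1]<60)&(hsv[...,2]>110)).astype(np.uint8); m[:230]=0;m[300:]=0;m[:,:195]=0;m[:,415:]=0
m=cv2.morphologyEx(m,cv2.MORPH_CLOSE,np.ones((9,9)))
cs,_=cv2.findContours(m,0,1);ct=max(cs,key=cv2.contourArea)
P=np.array([ray(p[0],.012,K,W)[:2] for p in ct]).astype(np.float32)
r=cv2.minAreaRect(P*1000);print(r)
b=cv2.boxPoints(r)/1000;print(b)
for n in("cutter","large_collar","small_collar","pulley","thumbscrew"):
  for d in ctrl.trace("top",n)[:4]:
    cs,_=cv2.findContours(d["pixels"].astype(np.uint8),0,1);k=max(cs,key=cv2.contourArea)
    print(n,round(d["score"],2),d["uv"],cv2.minEnclosingCircle(k))
print(R.from_rotvec(ctrl.sense()["tcp_rot"]).as_matrix().round(3))
E
```

```text
((462.0408935546875, 25.01751708984375), (75.409912109375, 460.734375), 7.747550964355469)
[[ 0.39362463  0.24819888]
 [ 0.4557356  -0.20832974]
 [ 0.53045714 -0.19816385]
 [ 0.46834618  0.25836477]]
cutter 0.84 [348.9, 127.4] ((349.9473571777344, 129.05262756347656), 13.528059959411621)
cutter 0.58 [402.8, 184.0] ((401.31817626953125, 183.86363220214844), 13.140314102172852)
cutter 0.58 [438.2, 215.6] ((437.05914306640625, 219.7903289794922), 12.8300142288208)
cutter 0.57 [337.5, 262.7] ((341.5, 258.0), 14.534542083740234)
large_collar 0.74 [168.8, 258.1] ((168.7608642578125, 254.0), 11.929818153381348)
small_collar 0.65 [238.2, 177.3] ((238.1914825439453, 178.97872924804688), 6.268476963043213)
pulley 0.8 [309.9, 174.2] ((310.5721130371094, 174.6536102294922), 12.180645942687988)
[[-0.919  0.395  0.   ]
 [ 0.395  0.919  0.   ]
 [-0.     0.    -1.   ]]
```

View pics/crop.png

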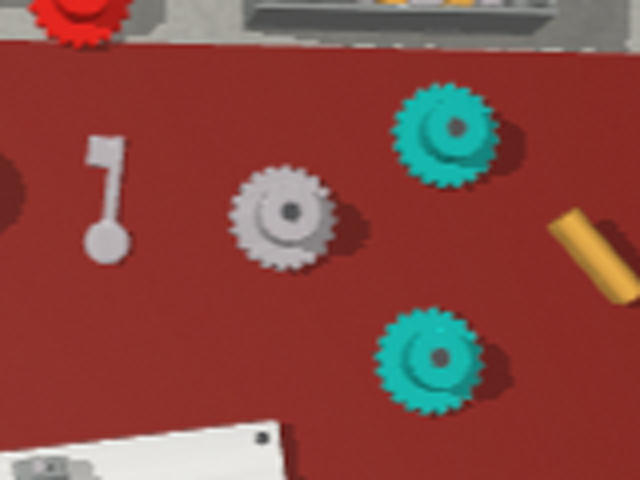

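Crop confirms: the grey steel wheel at crop (285,217), i.e. top (401,184), is the cutter; the same shapes beside it are turquoise or red. First I turn the tool so its y lies across the bed, then go above the pulley.

```bash
cat >> h.py <<'E'
def d(x,y,z):
    s=ctrl.sense();M=R.from_rotvec(s["tcp_rot"]).as_matrix()
    return (M.T@(np.array([x,y,z])-s["eef_pos"])*1000).round(1)
A=np.radians(7.75);BC=np.array([.462,.025])
def bed(x,y): return BC+[x*np.cos(A)-y*np.sin(A), x*np.sin(A)+y*np.cos(A)]
E
python3 -m creep '[[[0,0,0,0,0,0,8.4],[0,0,0,0,0,0,8.4],[0,0,0,0,0,0,8.4],[0,0,0,0,0,0,8.4],[0,0,0,0,0,0,8.4],[0,0,0,0,0,0,8.5],[0,0,0,0,0,0,8.5],[0,-0.03,0.02,0,0,0,0],[0,-0.036,0.03,0,0,0,0],[0,-0.036,0.03,0,0,0,0]]]' 60
python3 -m creep '[[[0,-0.036,0.03,0,0,0,0],[0,-0.036,0.03,0,0,0,0],[0,-0.036,0.03,0,0,0,0],[0,-0.036,0.03,0,0,0,0],[0,-0.036,0.03,0,0,0,0],[0,-0.036,0.03,0,0,0,0],[0,-0.036,0.03,0,0,0,0],[0,-0.036,0.03,0,0,0,0],[0,-0.036,0.03,0,0,0,0],[0,-0.036,0.03,0,0,0,0]]]'
python3 - <<'E'
from h import *
s=ctrl.sense();print(s["t"],R.from_rotvec(s["tcp_rot"]).as_matrix().round(3))
print(d(.669,.014,.23))
im,K,W=cam("wrist");c=ctrl.read_camera("wrist");print(np.array(c["hand_eye"]).round(3),K[0,0]);
for q in ctrl.look_for("wrist","pulley")[:3]: print(q,ray(q["uv"],.028,K,W))
save("w1.png",im)
E
```

```text
t: 2.2
eef_pos: [0.2909, 0.3684, 0.2313]
tcp_rot: [2.063, 2.369, 0.001]
force: [0.4, 0.4, 0.8]
finger_gap: 1.002
gripper_force: 0.0
t: 3.2
eef_pos: [0.6374, 0.0513, 0.2313]
tcp_rot: [2.066, 2.366, 0.0]
force: [0.2, 1.7, 1.7]
finger_gap: 1.003
gripper_force: 0.0
3.2 [[-0.135  0.991  0.   ]
 [ 0.991  0.135  0.   ]
 [ 0.     0.    -1.   ]]
[-41.2  26.2   1.3]
[[-0.    -0.961 -0.275  0.07 ]
 [ 1.    -0.     0.001 -0.   ]
 [-0.001 -0.275  0.961 -0.143]
 [ 0.     0.     0.     1.   ]] 356.4213138287745
{'uv': [340.8, 200.1], 'score': 0.68} [0.66296155 0.02640674 0.028     ]
```

View pics/w1.png

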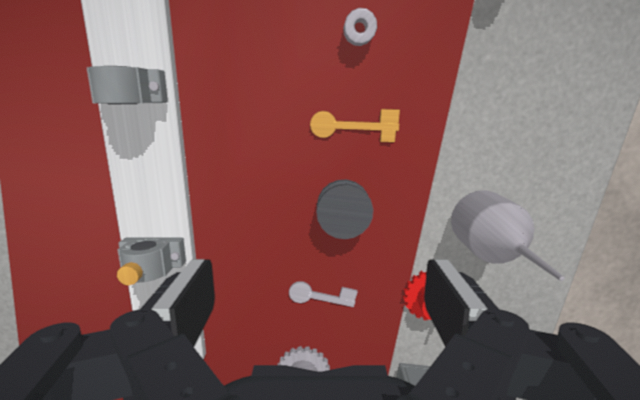

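The wrist view shows the pulley at (344,207) with keys either side of it, clear of the fingers. The offset comes from the arm still moving when the second picture was taken. I'll go above it and look at rest.

```bash
python3 -m creep '[[[0,-0.02,0.014,0.02,0,0,0],[0,-0.02,0.014,0.02,0,0,0],[0,0,0,0.03,0,0,0],[0,0,0,0.03,0,0,0],[0,0,0,0.01,0,0,0],[0,0,0,0,0,0,0],[0,0,0,0,0,0,0],[0,0,0,0,0,0,0],[0,0,0,0,0,0,0],[0,0,0,0,0,0,0]]]'
cat >> h.py <<'E'
def meas(name,z,cams=("top","wrist")):
    for c in cams:
        im,K,W=cam(c)
        for q in ctrl.trace(c,name)[:3]:
            k=max(cv2.findContours(q["pixels"].astype(np.uint8),0,1)[0],key=cv2.contourArea)
            (cc,r)=cv2.minEnclosingCircle(k); x,y,w,h=cv2.boundingRect(k)
            p=ray(q["uv"],z,K,W);e=ray(cc,z,K,W)
            print(c,name,round(q["score"],2),"uv",q["uv"],p[:2].round(4),"circ",np.round(cc,1),round(r,1),e[:2].round(4),"box",x,y,w,h)
    return im,K,W
E
python3 - <<'E'
from h import *
im,K,W=meas("pulley",.028); save("w2.png",im)
s=ctrl.sense();print(s["eef_pos"],d(.669,.014,.019))
E
```

```text
t: 4.35
eef_pos: [0.67, 0.0171, 0.1227]
tcp_rot: [2.065, 2.365, 0.002]
force: [-0.7, -0.1, -0.9]
finger_gap: 1.002
gripper_force: 0.0
wrist pulley 0.65 uv [317.3, 204.8] [0.6684 0.0162] circ [317.3 203.2] 42.9 [0.6683 0.0173] box 276 161 83 86
[0.6694537  0.01693671 0.12158025] [ -2.8  -0.9 102.6]
```

View pics/w2.png

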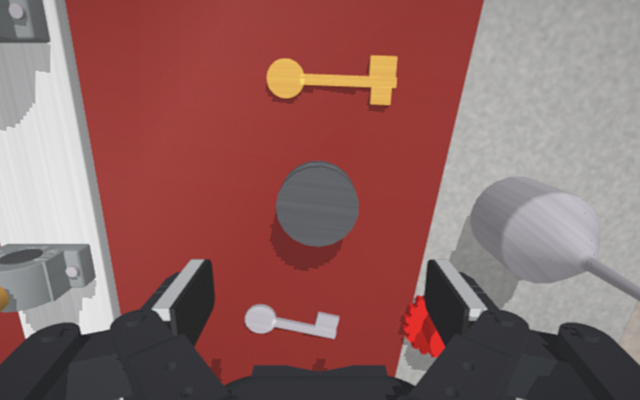

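The pulley's top face is at (317,206), consistent with about (0.6685, 0.015). Descend and grip.

```bash
python3 -m creep '[[[0,-0.002,-0.001,0.03,0,0,0],[0,0,0,0.03,0,0,0],[0,0,0,0.03,0,0,0],[0,0,0,0.02,0,0,0],[0,0,0,0.01,0,0,0],[0,0,0,0,0,0,0],[0.45,0,0,0,0,0,0],[0.45,0,0,0,0,0,0],[0.45,0,0,0,0,0,0],[0.45,0,0,0,0,0,0]]]' 60
python3 -m creep '[[[0.45,0,0,0,0,0,0],[0.45,0,0,0,0,0,0],[0.45,0,0,0,0,0,0],[0.45,0,0,-0.03,0,0,0],[0.45,0,0,-0.03,0,0,0],[0.45,0,0,-0.04,0,0,0],[0.45,0,0,0,0,0,0],[0.45,0,0,0,0,0,0],[0.45,0,0,0,0,0,0],[0.45,0,0,0,0,0,0]]]'
python3 - <<'E'
from h import *
im,K,W=meas("pulley",.128,("wrist",)); save("w3.png",im)
print(ctrl.sense()["eef_pos"],d(*bed(0,0),.1))
E
```

```text
t: 5.55
eef_pos: [0.6704, 0.0149, 0.0038]
tcp_rot: [2.064, 2.364, 0.005]
force: [-0.2, -0.4, 6.9]
finger_gap: 0.643
gripper_force: 64.1
t: 6.55
eef_pos: [0.6671, 0.0148, 0.0991]
tcp_rot: [-2.064, -2.364, 0.004]
force: [0.1, -0.4, -1.9]
finger_gap: 0.645
gripper_force: 64.1
wrist pulley 0.7 uv [317.9, 281.4] [0.6655 0.022 ] circ [319.5 281.3] 80.3 [0.6661 0.0221] box 245 201 150 160
[0.66750422 0.01484178 0.09943643] [ 3.780e+01 -2.023e+02  1.000e-01]
```

View pics/w3.png

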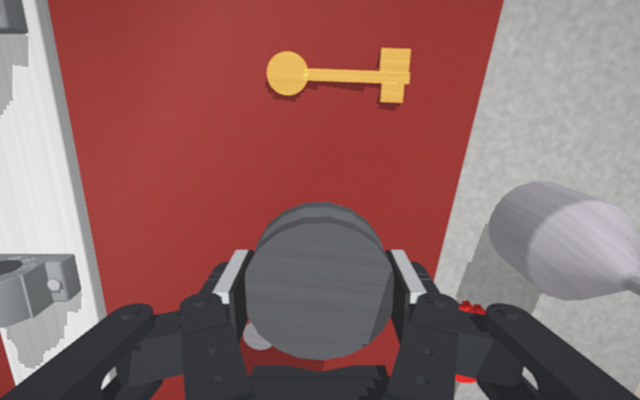

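The pulley is held squarely, its top face centred near (319,286). Now over to the bed, and check the held offset and bed position there.

```bash
python3 -m creep '[[[0.45,0.005,-0.03,-0.02,0,0,0],[0.45,0.006,-0.034,0,0,0,0],[0.45,0.006,-0.034,0,0,0,0],[0.45,0.006,-0.034,0,0,0,0],[0.45,0.007,-0.034,0,0,0,0],[0.45,0.008,-0.036,0,0,0,0],[0.45,0,0,0,0,0,0],[0.45,0,0,0,0,0,0],[0.45,0,0,0,0,0,0],[0.45,0,0,0,0,0,0]]]'
python3 - <<'E'
from h import *
im,K,W=cam("wrist"); save("w4.png",im)
s=ctrl.sense();z=s["eef_pos"][2];print(s["eef_pos"],d(*bed(0,0),.0165))
# held pulley in tool frame
M=R.from_rotvec(s["tcp_rot"]).as_matrix()
print("pulley rel TCP",(M.T@(ray((319.5,286),z+.0242,K,W)-s["eef_pos"])*1000).round(1))
# predicted bed features in wrist image
for n,p in dict(endc=(-.038,.23),endd=(.038,.23),pbf1=(-.032,.07),pbf2=(.032,.07),pb3=(-.032,.1),pb4=(.032,.1),cb1=(-.032,-.07),cb2=(.032,-.07),edge0=(-.038,0),edge1=(.038,0)).items():
    q=proj([*bed(*p),.012],K,W); print(n,q.round(0)); cv2.drawMarker(im,tuple(int(v) for v in q),(255,0,255),1,8,1)
save("w4.png",im)
tm,K,W=cam("top")
for n in("cup_block","plain_block"):
  for q in ctrl.trace("top",n)[:1]: print(n,q["uv"],ray(q["uv"],.04,K,W))
E
```

```text
t: 7.65
eef_pos: [0.4648, 0.0253, 0.1214]
tcp_rot: [2.066, 2.366, 0.001]
force: [0.2, -0.0, -1.5]
finger_gap: 0.64
gripper_force: 64.3
[0.46458768 0.02527321 0.12132243] [ 1.000e-01 -2.700e+00  1.048e+02]
pulley rel TCP [  2.8   0.  -24.2]
endc [ 246. -200.]
endd [ 382. -200.]
pbf1 [268.  99.]
pbf2 [362.  99.]
pb3 [266.  51.]
pb4 [363.  51.]
cb1 [275. 283.]
cb2 [356. 283.]
edge0 [264. 198.]
edge1 [367. 198.]
cup_block [343.1, 260.3] [ 0.46786532 -0.06374468  0.04      ]
plain_block [468.6, 261.4] [ 0.47034062 -0.35401382  0.04      ]
```

View pics/w4.png

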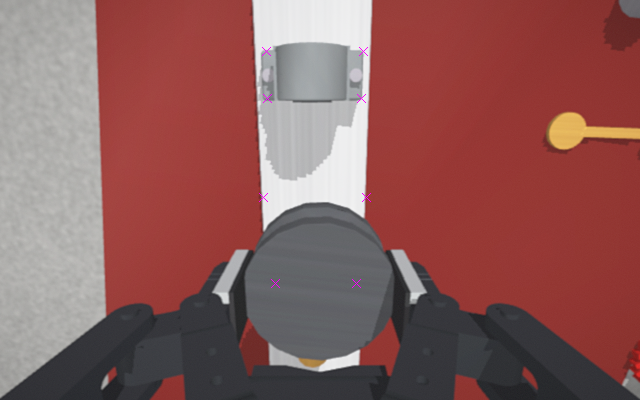

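Predicted block corners match the plain block's foot (near edge row about 100) and bed edges within 1–2 px, so the bed pose is good. Lower and release.

```bash
python3 -m creep '[[[0.45,-0.002,-0.0025,0.03,0,0,0],[0.45,0,0,0.03,0,0,0],[0.45,0,0,0.025,0,0,0],[0.45,0,0,0.012,0,0,0],[0.45,0,0,0.004,0,0,0],[0.45,0,0,0.002,0,0,0],[0.45,0,0,0.001,0,0,0],[0.45,0,0,0,0,0,0],[0.45,0,0,0,0,0,0],[0.45,0,0,0,0,0,0]]]'
python3 - <<'E'
from h import *
s=ctrl.sense();print(s["eef_pos"],s["force"])
E
```

```text
t: 8.85
eef_pos: [0.4616, 0.023, 0.0179]
tcp_rot: [2.066, 2.366, 0.001]
force: [-1.2, -0.7, -2.3]
finger_gap: 0.647
gripper_force: 64.2
[0.46161699 0.02301044 0.01788571] [-1.23879551 -0.6657739  -2.26024064]
```

```bash
python3 -m creep '[[[0.45,0,0,0.001,0,0,0],[0.45,0,0,0.001,0,0,0],[0.45,0,0,0,0,0,0],[0.3,0,0,0,0,0,0],[0.2,0,0,0,0,0,0],[0,0,0,0,0,0,0],[0,0,0,0,0,0,0],[0,0,0,-0.03,0,0,0],[0,0,0,-0.04,0,0,0],[0,0,0,-0.04,0,0,0]]]'
python3 -m creep '[[[0,0.03,0,0,0,0,0],[0,0.04,0,0,0,0,0],[0,0.04,0,0,0,0,0],[0,0.04,0,0,0,0,0],[0,0.04,0,0,0,0,0],[0,0.03,0,0,0,0,0],[0,0,0,0,0,0,0],[0,0,0,0,0,0,0],[0,0,0,0,0,0,0],[0,0,0,0,0,0,0]]]'
python3 - <<'E'
from h import *
meas("pulley",.040,("top",))
im,K,W=meas("large_collar",.018); save("w5.png",im)
print(d(.482,.345,.0))
E
```

```text
t: 9.85
eef_pos: [0.4604, 0.0229, 0.126]
tcp_rot: [-2.065, -2.365, 0.002]
force: [1.1, 0.6, 0.3]
finger_gap: 0.997
gripper_force: 0.0
t: 10.85
eef_pos: [0.4316, 0.2398, 0.1252]
tcp_rot: [2.068, 2.365, -0.001]
force: [0.1, -0.6, 0.4]
finger_gap: 1.0
gripper_force: 0.0
top pulley 0.59 uv [305.2, 263.7] [0.4586 0.0233] circ [305.4 262. ] 12.6 [0.4624 0.0228] box 293 250 26 25
top large_collar 0.71 uv [175.9, 249.4] [0.4861 0.3268] circ [173.5 250.5] 8.5 [0.4835 0.3322] box 167 245 14 13
[ 96.8  63.9 125.4]
```

View pics/w5.png

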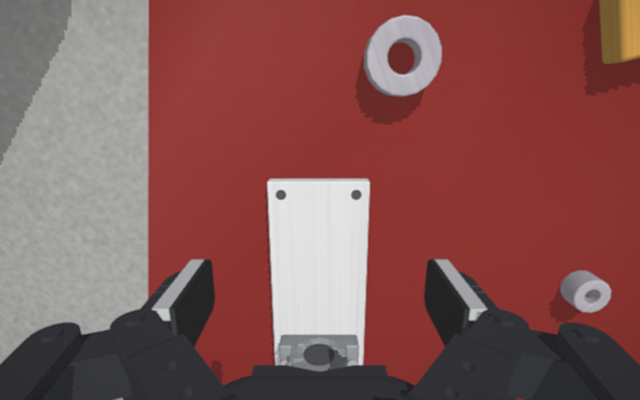

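The large collar's top face is centred near (404,55), small collar at (591,293) on the right edge, bed end at row 179.

```bash
python3 - <<'E'
from h import *
im,K,W=cam("wrist")
p=ray((403.5,55),.018,K,W);print(p,d(*p[:2],0))
q=ray((588,287),.018,K,W);print("small",q)
print("bedend pred",proj([*bed(-.038,.23),.012],K,W),proj([*bed(.038,.23),.012],K,W))
print(ray((268,179),.012,K,W),ray((369,179),.012,K,W),bed(-.038,.23),bed(.038,.23))
E
```

```text
[0.47318619 0.34461828 0.018     ] [ 97.4  55.2 125.4]
small [0.65058585 0.19735341 0.018     ]
bedend pred [269.0057137 180.4286499] [372.23493433 180.29913477]
[0.39249596 0.24874657 0.012     ] [0.46610808 0.25866887 0.012     ] [0.39333138 0.24777482] [0.46863719 0.25802349]
```

```bash
python3 -m creep '[[[0,0.025,0.014,0.005,0,0,0],[0,0.025,0.014,0.005,0,0,0],[0,0.025,0.014,0.005,0,0,0],[0,0.022,0.014,0.005,0,0,0],[0,0,0,0,0,0,0],[0,0,0,0,0,0,0],[0,0,0,0,0,0,0],[0,0,0,0,0,0,0],[0,0,0,0,0,0,0],[0,0,0,0,0,0,0]]]'
python3 - <<'E'
from h import *
im,K,W=meas("large_collar",.018,("wrist",)); 
hsv=cv2.cvtColor(im,cv2.COLOR_RGB2HSV); m=((hsv[...,1]<70)&(hsv[...,2]>110)).astype(np.uint8); m[:,:230]=0;m[:,420:]=0;m[:130]=0;m[290:]=0
cs=max(cv2.findContours(m,0,1)[0],key=cv2.contourArea);print(cv2.boundingRect(cs),cv2.fitEllipse(cs))
x,y,w,h=cv2.boundingRect(cs);p=ray((x+w/2,y+h-w/2),.018,K,W);print(p,d(*p[:2],.001))
E
```

```text
t: 12.2
eef_pos: [0.4739, 0.3442, 0.1057]
tcp_rot: [2.067, 2.366, 0.001]
force: [-0.4, 0.3, 0.3]
finger_gap: 1.001
gripper_force: 0.0
wrist large_collar 0.61 uv [316.9, 216.1] [0.4732 0.3372] circ [319.1 204. ] 37.2 [0.4735 0.346 ] box 283 168 73 73
(283, 167, 73, 75) ((318.83154296875, 204.33670043945312), (72.10375213623047, 73.37434387207031), 6.128269672393799)
[0.47396979 0.34493198 0.018     ] [5.000e-01 1.000e-01 1.046e+02]
```

```bash
python3 -m creep '[[[0,0,0,0.03,0,0,0],[0,0,0,0.03,0,0,0],[0,0,0,0.025,0,0,0],[0,0,0,0.013,0,0,0],[0,0,0,0.005,0,0,0],[0,0,0,0,0,0,0],[0.55,0,0,0,0,0,0],[0.55,0,0,0,0,0,0],[0.55,0,0,0,0,0,0],[0.55,0,0,0,0,0,0]]]'
python3 -m creep '[[[0.55,0,0,0,0,0,0],[0.55,0,0,0,0,0,0],[0.55,0,0,0,0,0,0],[0.55,0,0,-0.02,0,0,0],[0.55,0,0,-0.04,0,0,0],[0.55,0,0,-0.04,0,0,0],[0.55,0,0,-0.03,0,0,0],[0.55,0,0,0,0,0,0],[0.55,0,0,0,0,0,0],[0.55,0,0,0,0,0,0]]]'
python3 - <<'E'
from h import *
im,K,W=meas("large_collar",.14,("wrist",)); s=ctrl.sense();z=s["eef_pos"][2]
hsv=cv2.cvtColor(im,cv2.COLOR_RGB2HSV);save("w6.png",im)
print(s["eef_pos"],d(.4615,.0245,.13))
im,K,W=cam("top")
m=(cv2.cvtColor(im,cv2.COLOR_RGB2HSV)[...,2]<100).astype(np.uint8);m[:240]=0;m[285:]=0;m[:,:288]=0;m[:,322:]=0
c=max(cv2.findContours(m,0,1)[0],key=cv2.contourArea);e=cv2.fitEllipse(c);print(e,ray(e[0],.04,K,W))
E
```

```text
t: 13.3
eef_pos: [0.475, 0.3454, 0.0042]
tcp_rot: [2.066, 2.366, 0.005]
force: [-0.6, -0.2, 4.7]
finger_gap: 0.55
gripper_force: 61.5
t: 14.3
eef_pos: [0.4728, 0.3439, 0.1307]
tcp_rot: [-2.066, -2.366, 0.005]
force: [-0.7, -0.2, -2.7]
finger_gap: 0.552
gripper_force: 62.5
wrist large_collar 0.66 uv [315.8, 289.3] [0.4721 0.3367] circ [319.1 274.5] 61.6 [0.4726 0.3437] box 261 213 118 122
[0.47272691 0.34380143 0.13029792] [-314.9  -54.2    1.1]
((305.1404113769531, 262.02740478515625), (22.54233169555664, 23.855459213256836), 2.996615171432495) [0.46243524 0.02347589 0.04      ]
```

View pics/w6.png

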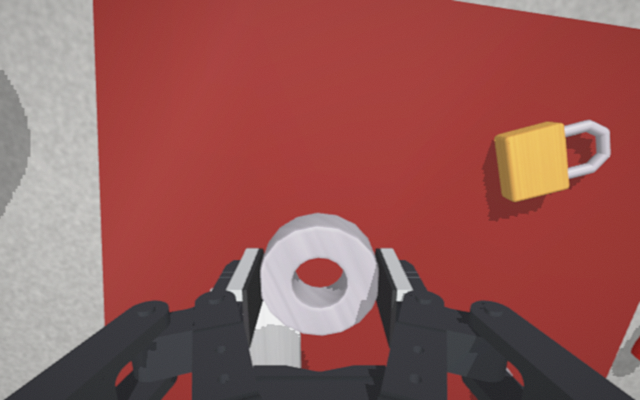

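The large collar is held level, its top face at (319,276). Carry it to the pulley.

```bash
python3 -m creep '[[[0.55,-0.025,-0.005,0,0,0,0],[0.55,-0.036,-0.006,0,0,0,0],[0.55,-0.04,-0.007,0,0,0,0],[0.55,-0.04,-0.007,0,0,0,0],[0.55,-0.04,-0.007,0,0,0,0],[0.55,-0.04,-0.007,0,0,0,0],[0.55,-0.04,-0.007,0,0,0,0],[0.55,-0.036,-0.005,0,0,0,0],[0.55,-0.018,-0.003,0,0,0,0],[0.55,0,0,0,0,0,0]]]'
python3 -m creep '[[[0.55,0,0,0.03,0,0,0],[0.55,0,0,0.03,0,0,0],[0.55,0,0,0.014,0,0,0],[0.55,0,0,0.006,0,0,0],[0.55,0,0,0,0,0,0],[0.55,0,0,0,0,0,0],[0.55,0,0,0,0,0,0],[0.55,0,0,0,0,0,0],[0.55,0,0,0,0,0,0],[0.55,0,0,0,0,0,0]]]'
python3 - <<'E'
from h import *
im,K,W=cam("wrist"); s=ctrl.sense();save("w7.png",im)
print(s["eef_pos"],d(.462,.024,.0452))
E
```

```text
t: 15.45
eef_pos: [0.462, 0.0229, 0.1315]
tcp_rot: [-2.071, -2.361, 0.003]
force: [-0.2, 0.1, -1.8]
finger_gap: 0.546
gripper_force: 62.5
t: 16.45
eef_pos: [0.4631, 0.0252, 0.0527]
tcp_rot: [2.066, 2.366, 0.001]
force: [0.9, -0.2, -2.2]
finger_gap: 0.549
gripper_force: 62.4
[0.46299119 0.02519429 0.05258633] [-1.  -1.1  7.4]
```

View pics/w7.png

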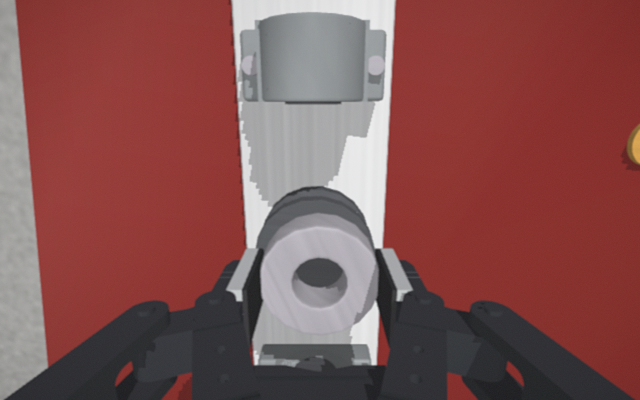

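Pulley sits centred under the collar (about 1 mm left). Nudge and lower onto it.

```bash
python3 -m creep '[[[0.55,-0.001,-0.001,0.002,0,0,0],[0.55,0,0,0.002,0,0,0],[0.55,0,0,0.001,0,0,0],[0.55,0,0,0.001,0,0,0],[0.55,0,0,0.001,0,0,0],[0.55,0,0,0,0,0,0],[0.55,0,0,0,0,0,0],[0.55,0,0,0,0,0,0],[0.55,0,0,0,0,0,0],[0.55,0,0,0,0,0,0]]]'
```

```text
t: 17.5
eef_pos: [0.462, 0.0241, 0.0454]
tcp_rot: [2.066, 2.366, 0.0]
force: [0.6, 0.0, -1.7]
finger_gap: 0.551
gripper_force: 62.4
```

```bash
python3 -m creep '[[[0.55,0,0,0.001,0,0,0],[0.55,0,0,0.0005,0,0,0],[0.55,0,0,0,0,0,0],[0.45,0,0,0,0,0,0],[0.35,0,0,0,0,0,0],[0.2,0,0,0,0,0,0],[0,0,0,0,0,0,0],[0,0,0,0,0,0,0],[0,0,0,-0.03,0,0,0],[0,0,0,-0.04,0,0,0]]]'
python3 -m creep '[[[0,-0.02,0.01,-0.02,0,0,0],[0,-0.03,0.02,0,0,0,0],[0,-0.03,0.02,0,0,0,0],[0,-0.03,0.02,0,0,0,0],[0,-0.03,0.02,0,0,0,0],[0,-0.03,0.02,0,0,0,0],[0,0,0,0,0,0,0],[0,0,0,0,0,0,0],[0,0,0,0,0,0,0],[0,0,0,0,0,0,0]]]'
python3 - <<'E'
from h import *
im,K,W=meas("cutter",.03); save("w8.png",im)
print(d(.648,-.2,.1))
for p in[(0,0,.058),(0,-.085,.012)]:print(proj([*bed(*p[:2]),p[2]],K,W))
E
```

```text
t: 18.5
eef_pos: [0.4598, 0.024, 0.1125]
tcp_rot: [-2.063, -2.363, 0.007]
force: [1.0, -0.3, 0.5]
finger_gap: 0.999
gripper_force: 0.0
t: 19.5
eef_pos: [0.5931, -0.1285, 0.1339]
tcp_rot: [-2.064, -2.367, 0.0]
force: [-0.2, -0.0, 0.3]
finger_gap: 1.0
gripper_force: 0.0
top cutter 0.92 uv [350.2, 127.5] [ 0.7849 -0.078 ] circ [349.9 128.6] 13.4 [ 0.7822 -0.0774] box 337 116 27 26
wrist cutter 0.93 uv [262.6, 347.8] [ 0.5647 -0.2594] circ [265.4 357.7] 35.9 [ 0.5678 -0.2686] box 230 327 72 51
wrist cutter 0.93 uv [577.9, 162.1] [ 0.7692 -0.0768] circ [578.9 163.4] 47.4 [ 0.7702 -0.0776] box 533 120 94 85
wrist cutter 0.88 uv [409.5, 372.6] [ 0.6887 -0.2671] circ [410.  367.5] 22.9 [ 0.6881 -0.2621] box 388 356 45 29
[-77.9  44.1  34.2]
[ 106.53027679 -103.78335145]
[163.63542332  76.66769579]
```

View pics/w8.png

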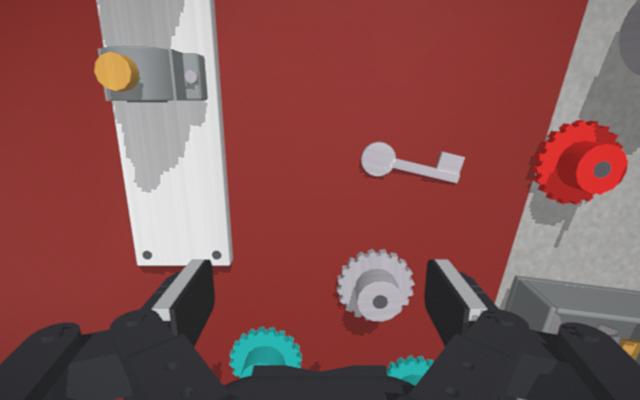

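The grey cutter (dot at (380,302)) is distinct from the turquoise pair below and the red one at (580,163). Go above it.

```bash
python3 -m creep '[[[0,-0.02,0.011,0.005,0,0,0],[0,-0.02,0.011,0.005,0,0,0],[0,-0.02,0.011,0.005,0,0,0],[0,-0.018,0.011,0.005,0,0,0],[0,0,0,0.01,0,0,0],[0,0,0,0,0,0,0],[0,0,0,0,0,0,0],[0,0,0,0,0,0,0],[0,0,0,0,0,0,0],[0,0,0,0,0,0,0]]]'
python3 - <<'E'
from h import *
im,K,W=cam("wrist")
m=(cv2.cvtColor(im,cv2.COLOR_RGB2GRAY)<110).astype(np.uint8)
m[:140]=0;m[280:]=0;m[:,:260]=0;m[:,380:]=0
# dark grey dot: low saturation
hs=cv2.cvtColor(im,cv2.COLOR_RGB2HSV);m&=(hs[...,1]<80).astype(np.uint8)
n,l,st,ce=cv2.connectedComponentsWithStats(m)
for i in range(1,n):
  if st[i,4]>15: print(st[i],ce[i],ray(ce[i],.03,K,W),d(*ray(ce[i],.03,K,W)[:2],.012))
print(proj([.648,-.2,.03],K,W),ctrl.sense()["eef_pos"]); np.save("w.npy",im)
E
```

```text
t: 20.7
eef_pos: [0.6482, -0.2005, 0.1045]
tcp_rot: [2.065, 2.366, 0.001]
force: [-0.8, 0.5, 0.7]
finger_gap: 1.0
gripper_force: 0.0
[316 211  17  16 215] [323.8        218.53488372] [ 0.65161658 -0.20417368  0.03      ] [-4.   2.9 92.4]
[319.1146863  211.69442615] [ 0.64814319 -0.20054653  0.10442183]
```

```bash
python3 -m creep '[[[0,-0.004,0.003,0.03,0,0,0],[0,0,0,0.03,0,0,0],[0,0,0,0.02,0,0,0],[0,0,0,0.011,0,0,0],[0,0,0,0,0,0,0],[0,0,0,0,0,0,0],[0.7,0,0,0,0,0,0],[0.7,0,0,0,0,0,0],[0.7,0,0,0,0,0,0],[0.7,0,0,0,0,0,0]]]' 80
python3 -m creep '[[[0.7,0,0,0,0,0,0],[0.7,0,0,0,0,0,0],[0.7,0,0,0,0,0,0],[0.7,0,0,0,0,0,0],[0.7,0,0,-0.02,0,0,0],[0.7,0,0,-0.04,0,0,0],[0.7,0,0,-0.04,0,0,0],[0.7,0,0,0,0,0,0],[0.7,0,0,0,0,0,0],[0.7,0,0,0,0,0,0]]]'
python3 - <<'E'
from h import *
im,K,W=cam("wrist"); save("w9.png",im)
print(ctrl.sense()["eef_pos"],d(*bed(0,-.165),.11))
E
```

```text
t: 21.75
eef_pos: [0.6523, -0.2047, 0.0144]
tcp_rot: [2.065, 2.365, 0.001]
force: [0.1, 0.1, -1.2]
finger_gap: 0.389
gripper_force: 79.5
t: 22.75
eef_pos: [0.6501, -0.204, 0.1106]
tcp_rot: [-2.064, -2.364, 0.003]
force: [-1.0, 0.2, -1.8]
finger_gap: 0.389
gripper_force: 79.9
[ 0.64986178 -0.20388909  0.11008938] [  87.1 -155.3    1. ]
```

View pics/w9.png

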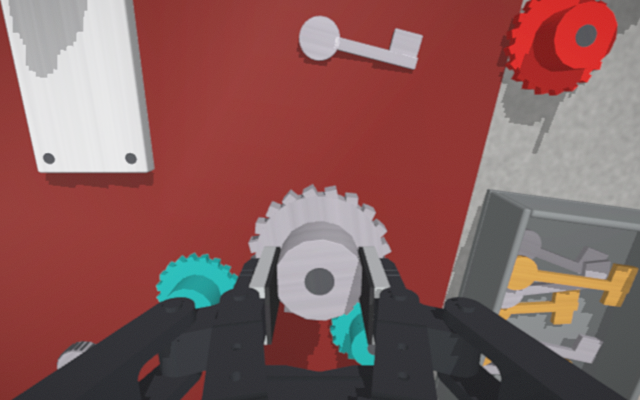

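The grey cutter is held level by its boss, dot at (320,282). Carry it to the cup-side free end.

```bash
python3 -m creep '[[[0.7,0.01,-0.018,0,0,0,0],[0.7,0.018,-0.032,0,0,0,0],[0.7,0.018,-0.032,0,0,0,0],[0.7,0.018,-0.032,0,0,0,0],[0.7,0.015,-0.026,0,0,0,0],[0.7,0.008,-0.015,0,0,0,0],[0.7,0,0,0.02,0,0,0],[0.7,0,0,0.02,0,0,0],[0.7,0,0,0,0,0,0],[0.7,0,0,0,0,0,0]]]'
python3 -m creep '[[[0.7,0,0,0.02,0,0,0],[0.7,0,0,0.01,0,0,0],[0.7,0,0,0,0,0,0],[0.7,0,0,0,0,0,0],[0.7,0,0,0,0,0,0],[0.7,0,0,0,0,0,0],[0.7,0,0,0,0,0,0],[0.7,0,0,0,0,0,0],[0.7,0,0,0,0,0,0],[0.7,0,0,0,0,0,0]]]'
python3 - <<'E'
from h import *
im,K,W=cam("wrist"); s=ctrl.sense();z=s["eef_pos"][2]
hs=cv2.cvtColor(im,cv2.COLOR_RGB2HSV);m=((hs[...,2]<130)&(hs[...,1]<80)).astype(np.uint8);m[:255]=0;m[310:]=0;m[:,:290]=0;m[:,350:]=0
n,l,st,ce=cv2.connectedComponentsWithStats(m)
M=R.from_rotvec(s["tcp_rot"]).as_matrix()
for i in range(1,n):
  if st[i,4]>60: print(st[i],ce[i],"rel",(M.T@(ray(ce[i],z+.0156,K,W)-s["eef_pos"])*1000).round(1))
print(s["eef_pos"],d(*bed(0,-.165),.0264))
# bed edges at some rows
w=((hs[...,1]<60)&(hs[...,2]>150))
for r in (90,130,170): 
  c=np.where(w[r])[0]; c=c[(c>180)&(c<460)]; a,b=ray((c.min(),r),.012,K,W),ray((c.max(),r),.012,K,W)
  y=[(R.from_euler('z',-A).as_matrix()@(np.append(BC,0)*-1+q))[:2].round(4) for q in(a,b)];print(r,c.min(),c.max(),y)
E
```

```text
t: 23.8
eef_pos: [0.485, -0.1388, 0.0717]
tcp_rot: [-2.064, -2.364, 0.002]
force: [0.1, 0.0, -1.8]
finger_gap: 0.384
gripper_force: 80.0
t: 24.8
eef_pos: [0.4862, -0.1391, 0.0429]
tcp_rot: [2.066, 2.366, -0.0]
force: [-0.6, 0.0, -2.3]
finger_gap: 0.388
gripper_force: 80.1
[305 268  29  27 620] [319.03387097 281.19354839] rel [  0.1  -0.3 -15.6]
[ 0.48619757 -0.13909738  0.04283317] [ 0.9 -1.8 16.4]
90 231 393 [array([-0.0394, -0.092 ]), array([ 0.0361, -0.092 ])]
130 234 391 [array([-0.0392, -0.1103]), array([ 0.0362, -0.1104])]
170 236 389 [array([-0.0395, -0.1298]), array([ 0.0363, -0.1299])]
```

```bash
python3 -m creep '[[[0.7,0.001,-0.0025,0.008,0,0,0],[0.7,0,0,0.004,0,0,0],[0.7,0,0,0.002,0,0,0],[0.7,0,0,0.001,0,0,0],[0.7,0,0,0.001,0,0,0],[0.7,0,0,0,0,0,0],[0.7,0,0,0,0,0,0],[0.7,0,0,0,0,0,0],[0.7,0,0,0,0,0,0],[0.7,0,0,0,0,0,0]]]'
```

```text
t: 25.85
eef_pos: [0.4837, -0.1385, 0.0269]
tcp_rot: [2.066, 2.366, 0.0]
force: [-0.7, -0.0, -1.3]
finger_gap: 0.387
gripper_force: 80.1
```

```bash
python3 -m creep '[[[0.7,0,0,0.001,0,0,0],[0.7,0,0,0,0,0,0],[0.5,0,0,0,0,0,0],[0.3,0,0,0,0,0,0],[0,0,0,0,0,0,0],[0,0,0,0,0,0,0],[0,0,0,0,0,0,0],[0,0,0,-0.03,0,0,0],[0,0,0,-0.04,0,0,0],[0,0,0,-0.04,0,0,0]]]'
python3 -m creep '[[[0,0.02,0.014,0,0,0,0],[0,0.035,0.025,0,0,0,0],[0,0.035,0.025,0,0,0,0],[0,0.035,0.025,0,0,0,0],[0,0.035,0.025,0,0,0,0],[0,0.035,0.025,0,0,0,0],[0,0.035,0.025,0,0,0,0],[0,0.035,0.025,0,0,0,0],[0,0.03,0.018,0,0,0,0],[0,0.01,0.007,0.02,0,0,0]]]'
python3 -m creep '[[[0,0,0,0.01,0,0,0],[0,0,0,0,0,0,0],[0,0,0,0,0,0,0],[0,0,0,0,0,0,0],[0,0,0,0,0,0,0],[0,0,0,0,0,0,0],[0,0,0,0,0,0,0],[0,0,0,0,0,0,0],[0,0,0,0,0,0,0],[0,0,0,0,0,0,0]]]'
python3 - <<'E'
from h import *
meas("cutter",.042,("top",))
im,K,W=meas("small_collar",.018); print(ctrl.sense()["eef_pos"])
hs=cv2.cvtColor(im,cv2.COLOR_RGB2HSV);m=((hs[...,1]<70)&(hs[...,2]>110)).astype(np.uint8);m[:,:230]=0;m[:,420:]=0;m[:110]=0;m[300:]=0
for c in cv2.findContours(m,0,1)[0]:
  if cv2.contourArea(c)>300:
    x,y,w,h=cv2.boundingRect(c);p=ray((x+w/2,y+h-w/2),.018,K,W);print(x,y,w,h,p,d(*p[:2],.004))
save("w10.png",im)
E
```

```text
t: 26.85
eef_pos: [0.4829, -0.1383, 0.1365]
tcp_rot: [-2.065, -2.365, 0.001]
force: [0.6, -0.3, 0.3]
finger_gap: 1.001
gripper_force: 0.0
t: 27.85
eef_pos: [0.6575, 0.197, 0.1181]
tcp_rot: [2.059, 2.368, 0.011]
force: [1.6, 0.0, 1.2]
finger_gap: 1.004
gripper_force: 0.0
t: 28.85
eef_pos: [0.6545, 0.1927, 0.1058]
tcp_rot: [-2.066, -2.367, -0.0]
force: [-0.4, -0.0, -0.1]
finger_gap: 1.0
gripper_force: 0.0
top cutter 0.73 uv [437.9, 216.9] [ 0.5719 -0.2838] circ [436.6 219.6] 13.6 [ 0.5656 -0.2807] box 424 207 27 26
top cutter 0.67 uv [373.5, 254.6] [ 0.4821 -0.1335] circ [374.1 253.5] 13.2 [ 0.4846 -0.1349] box 362 241 26 26
top cutter 0.62 uv [444.5, 163.4] [ 0.6992 -0.3013] circ [441.3 163.9] 12.5 [ 0.6979 -0.2936] box 430 152 24 25
top small_collar 0.72 uv [303.0, 261.7] [0.4627 0.0288] circ [305.5 261.5] 11.0 [0.4632 0.0229] box 295 251 22 22
top small_collar 0.63 uv [236.6, 179.8] [0.6538 0.1917] circ [238.3 178.7] 5.8 [0.6566 0.1879] box 234 173 11 12
wrist small_collar 0.91 uv [323.3, 213.2] [0.6577 0.1883] circ [321.7 207.9] 23.1 [0.6562 0.1919] box 301 185 43 46
[0.65449971 0.19264279 0.10573407]
300 185 44 47 [0.65654665 0.19045587 0.018     ] [ -2.4   1.7 101.7]
```

```bash
python3 -m creep '[[[0,-0.002,0.0015,0.03,0,0,0],[0,0,0,0.03,0,0,0],[0,0,0,0.025,0,0,0],[0,0,0,0.012,0,0,0],[0,0,0,0.004,0,0,0],[0,0,0,0,0,0,0],[0.8,0,0,0,0,0,0],[0.8,0,0,0,0,0,0],[0.8,0,0,0,0,0,0],[0.8,0,0,0,0,0,0]]]' 50
python3 -m creep '[[[0.8,0,0,0,0,0,0],[0.8,0,0,0,0,0,0],[0.8,0,0,0,0,0,0],[0.8,0,0,0,0,0,0],[0.8,0,0,-0.02,0,0,0],[0.8,0,0,-0.04,0,0,0],[0.8,0,0,-0.04,0,0,0],[0.8,0,0,-0.04,0,0,0],[0.8,0,0,0,0,0,0],[0.8,0,0,0,0,0,0]]]'
python3 - <<'E'
from h import *
im,K,W=meas("small_collar",.155,("wrist",)); s=ctrl.sense();M=R.from_rotvec(s["tcp_rot"]).as_matrix()
hs=cv2.cvtColor(im,cv2.COLOR_RGB2HSV);m=((hs[...,1]<60)&(hs[...,2]>110)).astype(np.uint8)
print(s["eef_pos"],d(.4837,-.1378,s["eef_pos"][2]));save("w11.png",im)
E
```

```text
t: 30.15
eef_pos: [0.6567, 0.1909, 0.0057]
tcp_rot: [2.066, 2.366, 0.002]
force: [-1.5, 0.2, 11.3]
finger_gap: 0.331
gripper_force: 12.1
t: 31.15
eef_pos: [0.6568, 0.191, 0.1457]
tcp_rot: [2.066, 2.366, 0.003]
force: [-0.5, -0.4, -1.5]
finger_gap: 0.32
gripper_force: 49.4
wrist small_collar 0.74 uv [320.4, 277.3] [0.6572 0.1895] circ [319.5 272. ] 39.4 [0.6565 0.1919] box 287 234 67 78
[0.65504397 0.19043568 0.14270378] [-302.1 -214.     1. ]
```

```bash
python3 -m creep '[[[0.8,-0.02,-0.014,0,0,0,0],[0.8,-0.035,-0.025,0,0,0,0],[0.8,-0.035,-0.025,0,0,0,0],[0.8,-0.035,-0.025,0,0,0,0],[0.8,-0.035,-0.025,0,0,0,0],[0.8,-0.035,-0.025,0,0,0,0],[0.8,-0.035,-0.025,0,0,0,0],[0.8,-0.035,-0.025,0,0,0,0],[0.8,-0.027,-0.018,0,0,0,0],[0.8,-0.01,-0.007,0,0,0,0]]]'
python3 -m creep '[[[0.8,0,0,0.02,0,0,0],[0.8,0,0,0.03,0,0,0],[0.8,0,0,0.02,0,0,0],[0.8,0,0,0.01,0,0,0],[0.8,0,0,0,0,0,0],[0.8,0,0,0,0,0,0],[0.8,0,0,0,0,0,0],[0.8,0,0,0,0,0,0],[0.8,0,0,0,0,0,0],[0.8,0,0,0,0,0,0]]]'
python3 - <<'E'
from h import *
im,K,W=meas("small_collar",.155-.08,("wrist",)); s=ctrl.sense();M=R.from_rotvec(s["tcp_rot"]).as_matrix();z=s["eef_pos"][2]
print("rel",(M.T@(ray((320.5,278.5),z+.0123,K,W)-s["eef_pos"])*1000).round(1))
print(s["eef_pos"],d(.4837,-.1378,.0477))
print("boss pred",proj([.4837,-.1378,.042],K,W),proj([.4837,-.1378,.02],K,W))
meas("cutter",.02,("wrist",))
cv2.imwrite("pics/w12.png",cv2.resize(im[150:400,200:440,::-1],None,fx=2.4,fy=2.4))
E
```

```text
t: 32.25
eef_pos: [0.4819, -0.1392, 0.1428]
tcp_rot: [-2.068, -2.36, 0.004]
force: [0.7, -0.2, -0.5]
finger_gap: 0.32
gripper_force: 49.5
t: 33.25
eef_pos: [0.4853, -0.1374, 0.0653]
tcp_rot: [2.066, 2.366, 0.001]
force: [-0.1, -0.1, -0.4]
finger_gap: 0.32
gripper_force: 49.5
wrist small_collar 0.62 uv [318.3, 279.0] [ 0.4849 -0.1395] circ [318. 272.] 39.8 [ 0.4844 -0.1363] box 287 234 66 78
rel [ -0.6   0.5 -12.3]
[ 0.48508412 -0.13734802  0.06511548] [-0.3 -1.4 17.4]
boss pred [316.28797028 243.9122486 ] [316.50231131 228.63963048]
wrist cutter 0.71 uv [314.2, 212.3] [ 0.4809 -0.1283] circ [316.6 225.8] 57.5 [ 0.4833 -0.136 ] box 260 171 115 82
```

View pics/w12.png

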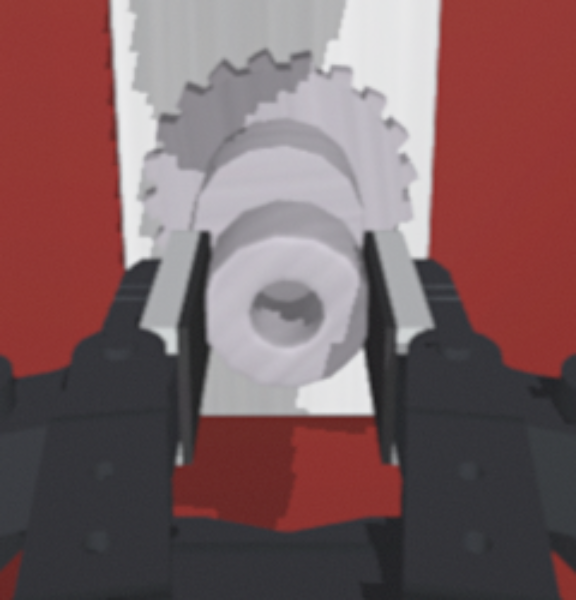

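Collar hangs over the boss, which sits about 1–2 mm to its left; correct and lower.

```bash
python3 -m creep '[[[0.8,-0.001,-0.002,0.008,0,0,0],[0.8,0,0,0.004,0,0,0],[0.8,0,0,0.002,0,0,0],[0.8,0,0,0.001,0,0,0],[0.8,0,0,0.001,0,0,0],[0.8,0,0,0,0,0,0],[0.8,0,0,0,0,0,0],[0.8,0,0,0,0,0,0],[0.8,0,0,0,0,0,0],[0.8,0,0,0,0,0,0]]]'
```

```text
t: 34.45
eef_pos: [0.4832, -0.1385, 0.0489]
tcp_rot: [2.066, 2.366, 0.0]
force: [-0.6, 0.2, -0.4]
finger_gap: 0.319
gripper_force: 49.5
```

```bash
python3 -m creep '[[[0.8,0,0,0.001,0,0,0],[0.8,0,0,0.0005,0,0,0],[0.8,0,0,0,0,0,0],[0.8,0,0,0,0,0,0],[0.8,0,0,0,0,0,0],[0.8,0,0,0,0,0,0],[0.8,0,0,0,0,0,0],[0.8,0,0,0,0,0,0],[0.8,0,0,0,0,0,0],[0.8,0,0,0,0,0,0]]]'
```

```text
t: 35.45
eef_pos: [0.4832, -0.1386, 0.0479]
tcp_rot: [2.066, 2.366, 0.0]
force: [-2.0, 0.4, 5.2]
finger_gap: 0.319
gripper_force: 50.1
```

```bash
python3 -m creep '[[[0.7,0,0,0,0,0,0],[0.6,0,0,0,0,0,0],[0.4,0,0,0,0,0,0],[0.2,0,0,0,0,0,0],[0,0,0,0,0,0,0],[0,0,0,0,0,0,0],[0,0,0,-0.02,0,0,0],[0,0,0,-0.03,0,0,0],[0,0,0,-0.04,0,0,0],[0,0,0,-0.02,0,0,0]]]'
python3 -m creep '[[[0,-0.02,-0.004,0,0,0,0],[0,-0.035,-0.007,0,0,0,0],[0,-0.035,-0.007,0,0,0,0],[0,-0.035,-0.007,0,0,0,0],[0,-0.035,-0.007,0,0,0,0],[0,-0.029,-0.006,0,0,0,0],[0,-0.02,-0.004,0,0,0,0],[0,0,0,0,0,0,0],[0,0,0,0,0,0,0],[0,0,0,0,0,0,0]]]'
python3 - <<'E'
from h import *
im,K,W=meas("thumbscrew",.014); meas("small_collar",.06,("top",));meas("cutter",.042,("top",))
hs=cv2.cvtColor(im,cv2.COLOR_RGB2HSV);m=((hs[...,1]<80)&(hs[...,2]>90)).astype(np.uint8);m[:,:200]=0;m[:,430:]=0;m[:100]=0;m[300:]=0
for c in cv2.findContours(m,0,1)[0]:
  if cv2.contourArea(c)>100: print(cv2.boundingRect(c))
print(ctrl.sense()["eef_pos"]);save("w13.png",im)
E
```

```text
t: 36.45
eef_pos: [0.4845, -0.139, 0.1604]
tcp_rot: [2.064, 2.363, 0.003]
force: [0.2, -0.2, -0.6]
finger_gap: 1.003
gripper_force: 0.0
t: 37.45
eef_pos: [0.4696, -0.3503, 0.1571]
tcp_rot: [-2.065, -2.367, -0.0]
force: [0.4, 0.8, -0.4]
finger_gap: 1.002
gripper_force: 0.0
top thumbscrew 0.5 uv [468.1, 262.4] [ 0.4677 -0.3615] circ [470. 259.] 7.6 [ 0.4758 -0.3662] box 463 252 15 15
wrist thumbscrew 0.81 uv [321.7, 209.5] [ 0.4746 -0.3691] circ [323.  208.1] 22.0 [ 0.4755 -0.3678] box 302 187 42 44
top small_collar 0.59 uv [377.6, 250.9] [ 0.4906 -0.1405] circ [376.8 253. ] 6.5 [ 0.4857 -0.1386] box 371 247 13 13
top cutter 0.98 uv [438.7, 162.7] [ 0.7006 -0.2876] circ [441.2 163.7] 13.1 [ 0.6984 -0.2935] box 429 151 25 26
top cutter 0.69 uv [441.0, 220.6] [ 0.5634 -0.2909] circ [437. 220.] 12.2 [ 0.5646 -0.2816] box 425 208 24 24
top cutter 0.68 uv [369.6, 256.4] [ 0.4778 -0.1246] circ [374.1 253.6] 12.8 [ 0.4843 -0.1349] box 362 242 25 25
(301, 186, 42, 46)
[ 0.46985728 -0.35095221  0.15746295]
```

View pics/w13.png

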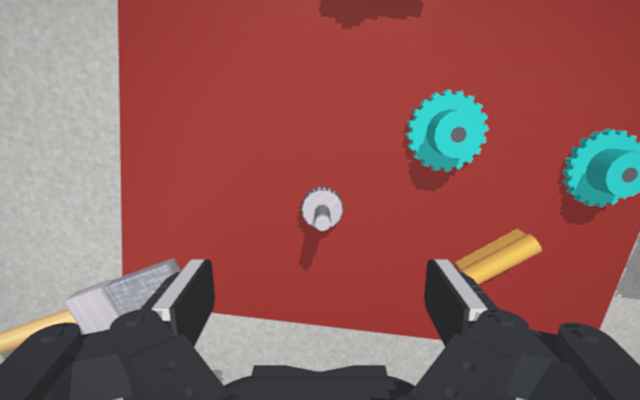

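The thumbscrew stands at (322,209), shank top at (322,222), clear of the turquoise wheels, the roller and the brush.

```bash
python3 - <<'E'
from h import *
im,K,W=cam("wrist")
for uv,z in(((322,223),.048),((322.5,208.5),.014),((322.5,209),.008)):
  p=ray(uv,z,K,W);print(p,d(*p[:2],.02))
E
```

```text
[ 0.47453347 -0.37000566  0.048     ] [-19.4   2.1 137.4]
[ 0.47513458 -0.36901518  0.014     ] [-18.5   2.8 137.4]
[ 0.47551411 -0.37128388  0.008     ] [-20.8   2.9 137.4]
```

```bash
python3 -m creep '[[[0,-0.0195,0.0025,0.02,0,0,0],[0,0,0,0.03,0,0,0],[0,0,0,0.03,0,0,0],[0,0,0,0.03,0,0,0],[0,0,0,0.018,0,0,0],[0,0,0,0.009,0,0,0],[0,0,0,0,0,0,0],[0.5,0,0,0,0,0,0],[1,0,0,0,0,0,0],[1,0,0,0,0,0,0]]]' 50
python3 -m creep '[[[1,0,0,0,0,0,0],[1,0,0,0,0,0,0],[1,0,0,0,0,0,0],[1,0,0,0,0,0,0],[1,0,0,0,0,0,0],[1,0,0,-0.02,0,0,0],[1,0,0,-0.04,0,0,0],[1,0,0,-0.04,0,0,0],[1,0,0,-0.04,0,0,0],[1,0,0,0,0,0,0]]]'
python3 - <<'E'
from h import *
im,K,W=meas("thumbscrew",.148,("wrist",));print(ctrl.sense()["eef_pos"],d(*bed(-.0005,.165),.16))
E
```

```text
t: 38.9
eef_pos: [0.4757, -0.371, 0.0218]
tcp_rot: [2.064, 2.364, 0.0]
force: [0.4, -0.3, 0.3]
finger_gap: 0.519
gripper_force: 0.0
t: 39.9
eef_pos: [0.4776, -0.3726, 0.1666]
tcp_rot: [2.059, 2.358, 0.001]
force: [0.3, 0.4, -0.6]
finger_gap: 0.123
gripper_force: 48.8
wrist thumbscrew 0.74 uv [317.0, 244.6] [ 0.4764 -0.3715] circ [319.  259.6] 48.6 [ 0.4784 -0.3793] box 281 211 78 98
[ 0.47498839 -0.37050468  0.16075739] [5.586e+02 3.990e+01 2.000e-01]
```

```bash
python3 -m creep '[[[1,0.02,0.0015,0,0,0,0],[1,0.035,0.0025,0,0,0,0],[1,0.04,0.003,0,0,0,0],[1,0.04,0.003,0,0,0,0],[1,0.04,0.003,0,0,0,0],[1,0.04,0.003,0,0,0,0],[1,0.04,0.003,0,0,0,0],[1,0.04,0.003,0,0,0,0],[1,0.04,0.003,0,0,0,0],[1,0.04,0.003,0,0,0,0]]]'
python3 -m creep '[[[1,0.04,0.003,0,0,0,0],[1,0.04,0.003,0,0,0,0],[1,0.04,0.003,0,0,0,0],[1,0.035,0.0025,0,0,0,0],[1,0.02,0.0015,0,0,0,0],[1,0.008,-0.0005,0,0,0,0],[1,0,0,0.03,0,0,0],[1,0,0,0.03,0,0,0],[1,0,0,0.03,0,0,0],[1,0,0,0.02,0,0,0]]]'
python3 -m creep '[[[1,0,0,0,0,0,0],[1,0,0,0,0,0,0],[1,0,0,0,0,0,0],[1,0,0,0,0,0,0],[1,0,0,0,0,0,0],[1,0,0,0,0,0,0],[1,0,0,0,0,0,0],[1,0,0,0,0,0,0],[1,0,0,0,0,0,0],[1,0,0,0,0,0,0]]]'
python3 - <<'E'
from h import *
im,K,W=meas("thumbscrew",.148,("wrist",));s=ctrl.sense();z=s["eef_pos"][2];print(s["eef_pos"],d(*bed(-.0005,.165),.0338))
q=ctrl.trace("wrist","thumbscrew")[0]["pixels"]
r=np.where(q.any(1))[0]
for y in range(r.min(),r.max(),12): c=np.where(q[y])[0];print(y,c.min(),c.max(),end="; ")
M=R.from_rotvec(s["tcp_rot"]).as_matrix()
# predicted head/shank rims if centred on TCP, bottom at TCP-0.0215
for zz,rr in((-.0215,.017),(-.0075,.017),(.0265,.006)):
  c=s["eef_pos"]+np.array([0,0,zz]);print("\n",zz,[proj(c+M[:,i]*rr*sg,K,W).round(0) for i in(0,1) for sg in(-1,1)])
hs=cv2.cvtColor(im,cv2.COLOR_RGB2HSV);w=((hs[...,1]<60)&(hs[...,2]>150))
for y in(60,120,160):
  c=np.where(w[y])[0];c=c[(c>180)&(c<460)]
  if len(c): print(y,[(R.from_euler('z',-A).as_matrix()@(ray((u,y),.012,K,W)-np.append(BC,0)))[:2].round(4) for u in(c.min(),c.max())])
E
```

```text
t: 41.0
eef_pos: [0.4497, 0.0065, 0.1579]
tcp_rot: [-2.064, -2.363, 0.005]
force: [0.9, 0.1, -1.3]
finger_gap: 0.121
gripper_force: 48.8
t: 42.0
eef_pos: [0.4371, 0.1861, 0.0469]
tcp_rot: [-2.066, -2.364, 0.009]
force: [-0.6, 0.3, -1.0]
finger_gap: 0.119
gripper_force: 48.9
t: 43.0
eef_pos: [0.4396, 0.1881, 0.0503]
tcp_rot: [-2.066, -2.366, 0.0]
force: [-1.4, -0.8, -0.5]
finger_gap: 0.118
gripper_force: 48.8
wrist thumbscrew 0.91 uv [315.7, 242.2] [0.4319 0.2384] circ [320.5 259.5] 48.6 [0.4329 0.2359] box 281 211 78 98
[0.43964267 0.18809532 0.05026105] [ 0.4 -0.3 16.5]
211 317 319; 223 292 346; 235 285 354; 247 282 357; 259 308 331; 271 307 332; 283 306 333; 295 306 333; 307 315 325; 
 -0.0215 [array([320., 276.]), array([320., 212.]), array([286., 245.]), array([354., 245.])]

 -0.0075 [array([320., 290.]), array([320., 222.]), array([283., 257.]), array([357., 257.])]

 0.0265 [array([320., 310.]), array([320., 281.]), array([304., 296.]), array([336., 296.])]
120 [array([-0.0397,  0.2245]), array([0.0358, 0.2245])]
160 [array([-0.0394,  0.2045]), array([0.0359, 0.2044])]
```

```bash
python3 -m creep '[[[1,0,-0.001,0.008,0,0,0],[1,0,0,0.004,0,0,0],[1,0,0,0.002,0,0,0],[1,0,0,0.001,0,0,0],[1,0,0,0.001,0,0,0],[1,0,0,0,0,0,0],[1,0,0,0,0,0,0],[1,0,0,0,0,0,0],[1,0,0,0,0,0,0],[1,0,0,0,0,0,0]]]'
```

```text
t: 44.15
eef_pos: [0.4387, 0.188, 0.0344]
tcp_rot: [2.066, 2.366, 0.0]
force: [0.5, -0.1, -0.4]
finger_gap: 0.12
gripper_force: 48.8
```

```bash
python3 -m creep '[[[1,0,0,0.001,0,0,0],[1,0,0,0.0005,0,0,0],[1,0,0,0,0,0,0],[1,0,0,0,0,0,0],[1,0,0,0,0,0,0],[1,0,0,0,0,0,0],[1,0,0,0,0,0,0],[1,0,0,0,0,0,0],[1,0,0,0,0,0,0],[1,0,0,0,0,0,0]]]'
```

```text
t: 45.15
eef_pos: [0.4387, 0.188, 0.0329]
tcp_rot: [2.066, 2.366, 0.0]
force: [-0.9, -0.4, 4.0]
finger_gap: 0.123
gripper_force: 49.3
```

Contact (4 N). Release, rise, then fly back past each part for a wrist check by numbers.

```bash
python3 -m creep '[[[0.9,0,0,0,0,0,0],[0.8,0,0,0,0,0,0],[0.6,0,0,0,0,0,0],[0.3,0,0,0,0,0,0],[0,0,0,0,0,0,0],[0,0,0,0,0,0,0],[0,0,0,0,0,0,0],[0,0,0,-0.04,0,0,0],[0,0,0,-0.05,0,0,0],[0,0,0,-0.05,0,0,0]]]'
python3 -m creep '[[[0,-0.03,0,-0.01,0,0,0],[0,-0.04,0,0,0,0,0],[0,-0.04,0,0,0,0,0],[0,-0.04,0,0,0,0,0],[0,-0.02,0,0,0,0,0],[0,0,0,0,0,0,0],[0,0,0,0,0,0,0],[0,0,0,0,0,0,0],[0,0,0,0,0,0,0],[0,0,0,0,0,0,0]]]'
cat > chk.py <<'E'
from h import *
im,K,W=cam("wrist");Ri=R.from_euler('z',-A).as_matrix();print(ctrl.sense()["eef_pos"])
for n,z in(("pulley",.026),("large_collar",.058),("cutter",.02),("small_collar",.06),("thumbscrew",.026)):
  for q in ctrl.trace("wrist",n)[:2]:
    k=max(cv2.findContours(q["pixels"].astype(np.uint8),0,1)[0],key=cv2.contourArea);x,y,w,h=cv2.boundingRect(k)
    c=(x+w/2,y+h-w/2) if 'collar' in n else (x+w/2,y+h/2)
    print(n,round(q["score"],2),(x,y,w,h),"bed mm",(Ri@(ray(c,z,K,W)-np.append(BC,0))*1000)[:2].round(1))
E
python3 chk.py
python3 -m creep '[[[0,-0.03,0,0,0,0,0],[0,-0.04,0,0,0,0,0],[0,-0.04,0,0,0,0,0],[0,-0.04,0,0,0,0,0],[0,-0.02,0,0,0,0,0],[0,0,0,0,0,0,0],[0,0,0,0,0,0,0],[0,0,0,0,0,0,0],[0,0,0,0,0,0,0],[0,0,0,0,0,0,0]]]'
python3 chk.py
python3 - <<'E'
from h import *
im,K,W=cam("top");Ri=R.from_euler('z',-A).as_matrix()
for n,z in(("large_collar",.058),("small_collar",.06),("cutter",.02),("thumbscrew",.02)):
  for q in ctrl.trace("top",n)[:3]:
    k=max(cv2.findContours(q["pixels"].astype(np.uint8),0,1)[0],key=cv2.contourArea);c,r=cv2.minEnclosingCircle(k)
    print("top",n,round(q["score"],2),np.round(c),round(r,1),(Ri@(ray(c,z,K,W)-np.append(BC,0))*1000)[:2].round(1))
E
```

```text
t: 46.15
eef_pos: [0.4379, 0.1876, 0.1739]
tcp_rot: [-2.066, -2.366, 0.003]
force: [0.6, -0.0, -0.1]
finger_gap: 1.002
gripper_force: 0.0
t: 47.15
eef_pos: [0.4615, 0.0204, 0.1828]
tcp_rot: [-2.064, -2.368, -0.0]
force: [0.1, -0.3, -0.3]
finger_gap: 1.0
gripper_force: 0.0
[0.46155297 0.02027786 0.182788  ]
pulley 0.71 (286, 147, 68, 43) bed mm [-0.4  8.5]
cutter 0.78 (289, 307, 63, 51) bed mm [   0.5 -158.5]
cutter 0.59 (586, 284, 54, 63) bed mm [ 288.2 -138.8]
small_collar 0.88 (303, 343, 33, 29) bed mm [  -0.6 -152.9]
thumbscrew 0.75 (285, 250, 69, 58) bed mm [ -0.7 -96. ]
t: 48.45
eef_pos: [0.4845, -0.148, 0.1829]
tcp_rot: [2.064, 2.368, 0.0]
force: [-0.5, 0.3, -0.2]
finger_gap: 1.0
gripper_force: 0.0
[ 0.48458107 -0.14811801  0.18294068]
cutter 0.97 (348, 295, 63, 60) bed mm [  59.1 -319.9]
cutter 0.69 (623, 129, 17, 52) bed mm [ 268.2 -150.5]
small_collar 0.66 (301, 161, 39, 41) bed mm [-1.000e-01 -1.659e+02]
top large_collar 0.75 [306. 262.] 11.4 [ 1.5 -3.8]
top small_collar 0.57 [376. 253.] 6.6 [   0.6 -164.6]
top cutter 0.9 [374. 253.] 13.0 [   1.6 -163.9]
top cutter 0.9 [350. 129.] 12.9 [ 304.1 -145.7]
top cutter 0.67 [441. 163.] 12.7 [ 196.  -354.5]
top thumbscrew 0.56 [376. 254.] 6.5 [  -0.6 -169. ]
top thumbscrew 0.46 [234. 270.] 7.8 [  0.  165.4]
top thumbscrew 0.22 [306. 262.] 4.7 [ 1.  -2.2]
```

All within about 2 mm; one last check of the large collar over the pulley.

```bash
python3 -m creep '[[[0,0.04,0,0,0,0,0],[0,0.04,0,0,0,0,0],[0,0.04,0,0,0,0,0],[0,0.04,0,0,0,0,0],[0,0,0,0,0,0,0],[0,0,0,0,0,0,0],[0,0,0,0,0,0,0],[0,0,0,0,0,0,0],[0,0,0,0,0,0,0],[0,0,0,0,0,0,0]]]'
python3 - <<'E'
from h import *
im,K,W=cam("wrist");Ri=R.from_euler('z',-A).as_matrix()
hs=cv2.cvtColor(im,cv2.COLOR_RGB2GRAY);th=hs[130:260,260:380]
print(ctrl.sense()["eef_pos"])
print("pred collar",proj([*bed(0,0),.058],K,W))
c=int(proj([*bed(0,0),.058],K,W)[0])
print("col",hs[120:260:3,c].tolist()); r=int(proj([*bed(0,0),.058],K,W)[1]);print("row",r,hs[r,c-60:c+60:3].tolist())
for v,(p,z) in dict(pfar=((0,.029),.04),cfar_bot=((0,.025),.04),cfar=((0,.025),.058),cnear=((0,-.025),.058),bore_far=((0,.011),.058),bore_near=((0,-.011),.058),pnear=((0,-.029),.04)).items(): print(v,proj([*bed(*p),z],K,W).round(1))
E
```

```text
t: 50.0
eef_pos: [0.463, 0.0088, 0.1827]
tcp_rot: [-2.068, -2.365, 0.0]
force: [0.7, -0.5, 0.0]
finger_gap: 1.002
gripper_force: 0.0
[0.46304237 0.00892588 0.18275351]
pred collar [320.7532446 172.1575196]
col [174, 175, 175, 174, 141, 86, 94, 141, 192, 182, 182, 183, 179, 175, 72, 71, 73, 73, 73, 70, 70, 72, 152, 163, 184, 180, 178, 178, 175, 175, 176, 177, 178, 177, 177, 177, 176, 177, 176, 160, 143, 76, 75, 79, 82, 130, 140]
row 172 [82, 80, 81, 79, 80, 74, 225, 224, 189, 92, 189, 186, 180, 184, 178, 176, 75, 72, 73, 73, 73, 73, 74, 76, 73, 152, 183, 182, 177, 180, 184, 116, 228, 228, 110, 81, 82, 83, 81, 83]
pfar [320.6 131.6]
cfar_bot [320.6 136.7]
cfar [320.7 139.1]
cnear [320.8 203.6]
bore_far [320.7 157.8]
bore_near [320.8 186.2]
pnear [320.7 202.1]
```

```bash
python3 -c "
from bench import ctrl
print(ctrl.close_job())"
```

```text
the job is handed in; nothing more can be done
None
```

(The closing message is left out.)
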